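Close a radio module in the shielded test box and start the test

ROBOT

A 6-joint arm with a two-finger parallel gripper is mounted at the origin on the work surface. World frame = base frame: x ahead of the robot, y to its left, z up, the work surface at z = 0. Lengths are in m, angles in rad, forces in N, time in s.
With the tool pointing down it reaches from about 0.375 to 0.75 m from the base axis. Payload 9 kg.
Tool frame: the origin (TCP) lies at the very end of the fingers, on their centre line; the grasp point (between the pads) lies env.grip_depth behind it (env.grip_depth is the distance from the TCP to the grasp point, in m); z points along the fingers, y is the line along which they close (so a half turn about z gives the same grasp; the last joint's range is limited). The gripper opens to 85 mm and grips with 20 to 120 N. Pads are 22 mm wide; open, the fingers measure 114 mm over their backs; the gripper's body (76 mm by 85 mm) begins 54 mm behind the grasp point. The pads swing forward as they close: fully open they stand 13 mm farther back than shut.
Start: joints at [-1.354, 0.104, 0.097, 1.564, 0, 1.353], TCP at [0.253, -0.544, 0.231] pointing down, gripper open.
Joint ranges: [-2.99, 2.99], [-0.84, 1.86], [-1.1, 1.16], [-1.84, 2.11], [-1.51, 1.56], [-3.14, 3.14]. Speed limits (rad/s): [2.22, 2.22, 2.57, 3.14, 3.14, 3.14].

INTERFACE

Orientations are given as a unit quaternion [w, x, y, z].
In Python, from station import readout, viewer, ticket, env gives the robot as it stands.
- The arm moves only by the shell command python3 -m creep 'ROWS' [FORCE]. ROWS is JSON, a list of rows, each an object with "xyz": the shift along the tool's x, y, z each as a share of 0.5 m, from -1 to 1, a list of three; "roll": the turn about the tool's z as a share of pi/4 rad, from -1 to 1; "fingers": the opening, from 0 (shut) to 1 (fully open). A call has 1 to 10 rows; each row shifts and turns the commanded pose from where the row before left it, along the tool's axes as they then stand; what a row does not reach is not made up. A row lasts 1/12 s, in which the tool goes at most 41.7 mm and 7.16 degrees, less where a joint would pass 70% of its speed; a pose out of reach is approached as far as the arm can. A call with a number of a shift or a turn outside -1 to 1 is refused whole. A call with a gripper value outside its range is refused whole. The fingers move at their own pace and stop on an object; FORCE is the grip in N (left out, the last holds). Time passes only in rows, so rows that do not move let the fingers close. It gives the time, the measured TCP pose, the force, the opening and the grip force at its end, in the units of the state.
- readout.get_state(): the state, without advancing time (a new reading comes with each control period).
- viewer.camera(name): name is "scene" or "side" or "wrist"; returns the picture (480x640x3 uint8, red, green, blue); there is no depth.
- viewer.camera_model(name): a dict with "fov_y" (degrees; the focal length in pixels is half the picture's height over the tangent of half this angle, whatever the lens; pixels are square), "cx", "cy" (the principal point, pixels), "view" (4x4, takes a point from world to camera coordinates). Camera axes: x right, y up, looking along -z (the intrinsics and any distortion apply to the point x, -y, -z); pixel columns grow to the right and rows downward; lengths in m; the calibration is good to about 2 mm. A picture is of the moment at which its call begins: read the wrist's pose just before it. camera_model takes no time and is no camera call; for the wrist camera it gives the pose at the moment of the call.
- ticket.finish_job(): hands the job in; it is judged then, once.
The state is a dict: "t": time; "joint_positions": joint angles; "qvel": joint speeds; "effort": joint torques, N m; "position": TCP position; "orientation": TCP orientation; "contact_force": force on the tool from outside, world axes, zero at the start; "ft_torque": the same for the moment, N m; "grip_width": opening from 0.0 (shut) to 1.0 (fully open); "grasp_force": force on a finger pad.
Only numpy, scipy, OpenCV 4.12 (cv2) and the standard library are available. Lean on these libraries where they do the work, as an engineer would, in place of code of your own. Each camera call takes 0.05 s, during which the arm holds its last target. There are 200 camera calls.

TASK

Set the blue radio module down upright in the middle of the green pad in the open shielded test box, then lower the box's heavy lid (there is a red bar to hold it by) until it is fully shut, gently, without letting it slam. Only when the lid is shut, push the yellow switch on the console all the way over to start the test; leave the black module and everything else on the bench where it is.

Things in the scene. Friction and masses are not known exactly. Their poses are not given: they have to be found in the camera images.
- module_blue: The radio module to test: a blue box 60 (its x) x 44 (its y) x 26 mm high, 0.16 kg, lying flat on the bench, with a brass connector stub (9 mm diameter, 8 mm long) on its +x end. Origin: centre of its underside; z up. Grip it across the 44 mm.
- module_black: A second module of the same shape and size, black, lying nearby on the bench. Not to be moved. Origin: centre of its underside.
- test_box: Fixed open-topped grey box, outside 180 (its x) x 240 (its y) x 75 mm high, walls and floor 6 mm. Origin: centre of its underside, on the bench. The lid's hinge runs along the top of its +x side wall; its -x side is the opening side and faces roughly to the robot's left (world +y).
- pad (a point): Centre of the upper face of the green pad in the box: 100 (box x) x 120 (box y) x 3 mm, fixed, its upper face 9 mm above the bench; 20 mm from the box's centre towards the opening (-x) side, 110 mm from the hinge line. Axes as the box's.
- lid (a joint): Lid angle in rad: 0 = fully shut, grows as it opens, stop at 1.9; starts nearly upright (1.4 to 1.7). The lid is a plate 180 mm (from the hinge) x 240 x 12 mm, about 0.9 kg. Hinge friction holds it where it is left above about 1.2 rad; lower than that it falls shut by itself and slams unless held (about 3 N at the bar).
- lid_bar (a point): Middle of the red round bar, 12 mm thick, parallel to the hinge (box y), 136 mm long, 112 mm free between its two stems. Its axis is 225 mm from the hinge line, 39 mm clear beyond the plate's free edge. It can be pinched from above at any lid angle and turns in the grip as the lid moves. Lid shut: 81.5 mm above the bench, 45 mm out from the box's -x wall.
- lid_hinge (a point): Middle of the hinge line (parallel to box y), at the underside of the lid, on the top of the box's +x side: 75.5 mm above the bench. The bar's axis lies 225 mm from it along the lid and 6 mm above the lid's underside plane.
- console: Fixed beige console, 90 (its x) x 110 (its y) x 50 mm high, facing the robot with its -x side. Origin: centre of its underside. On its top, in the middle, is a grey block 70 x 50 x 25 mm with the switch.
- switch (a joint): Angle of the toggle switch in rad: 0 = off, leaning to the console's -x side (about 29 degrees off upright); 1.0 = fully over, leaning as far to its +x side (stop). It stays where it is left; about 1 N at the knob moves it.
- switch_tip (a point): Centre of the yellow ball knob (26 mm) on the switch's 10 mm rod, 80 mm from the pivot. The pivot's axis is the console's y axis, over the console's centre, 72 mm above the bench; off, the knob is 38 mm towards -x of the pivot and 142 mm above the bench; fully over, 38 mm towards +x at the same height.
- tape_roll: Cream roll of tape lying flat, 90 mm across, 22 mm high. Origin: centre of its underside. Bystander.
- screwdriver: Red-handled screwdriver lying on the bench, 200 mm long along its x, 26 mm thick. Origin: under its middle. Bystander.
- flux_jar: Small amber jar with a white cap, 56 mm diameter, 58 mm high. Origin: centre of its underside. Bystander.
- multimeter: Orange multimeter lying on its back, 145 (its x) x 75 x 36 mm (dial to 42 mm). Origin: centre of its underside. Bystander.
- pliers: Yellow-handled pliers lying flat, about 160 mm long along x, 12 mm thick. Origin: at its underside, near the pivot. Bystander.
Things that resemble listed ones, but are neither listed nor needed, are in the scene too. Leave any pink look-alike of the console alone. Of the things that look like the module_blue, take the one that is farthest to the robot's left at the start.

How it is judged:
By the outcome, as a careful person would: the job done as asked, in the order asked, and still so for the second after the job is handed in, with the robot touching nothing.
It also fails if it takes over 69 s, if anything falls off the work surface, if the arm or the gripper's body presses on something with over 40 N, if the wrist force passes 120 N, or if a joint passes its speed limit or range.

## Working session

There is one attempt and no reset: what is moved stays moved. The work goes in short steps, Python scripts to look and compute and a shell command to move; the robot and the scene stay as the last step left them, time stands still between calls to the robot, and variables do not carry over. Pictures are saved under pics/ and viewed, at most 13 in all, crops included, and the job is handed in when it is done.

```bash
ls; mkdir -p pics
python3 - <<'E'
from station import readout, viewer, env
import cv2,numpy as np
print(readout.get_state(), env.grip_depth)
for n in ["scene","side","wrist"]:
    m=viewer.camera_model(n); print(n,m)
    cv2.imwrite(f"pics/{n}0.png",viewer.camera(n)[:,:,::-1])
E
```

```text
pics
{'t': 0.0, 'joint_positions': array([-1.35370600e+00,  1.04719286e-01,  9.64908038e-02,  1.56387991e+00,
        1.57366698e-05,  1.35309434e+00]), 'qvel': array([ 0.00105982, -0.00125552,  0.00015346, -0.00063249, -0.00037779,
        0.00060433]), 'effort': array([-3.84748755e-04, -5.56927478e+01,  5.03654373e+01,  1.67811272e-02,
       -2.03218015e-04,  1.87277777e-06]), 'position': array([ 0.25267556, -0.5438531 ,  0.23052246]), 'orientation': array([-6.56031377e-04,  9.76462167e-01,  2.15687751e-01,  8.06896683e-06]), 'contact_force': array([0.075378  , 0.01238042, 0.14015922]), 'ft_torque': array([-0.02812721,  0.01594964, -0.00140723]), 'grasp_force': 0.0, 'grip_width': 0.9983316820647948} 0.0187
scene {'fov_y': 45.304062504309606, 'cx': 323.7486813749727, 'cy': 241.71075109737447, 'view': array([[ 0.79215752,  0.61019007,  0.01243155, -0.43279427],
       [-0.3511161 ,  0.43897419,  0.8270545 ,  0.07369688],
       [ 0.49920331, -0.65952236,  0.56198427, -1.86267231],
       [ 0.        ,  0.        ,  0.        ,  1.        ]])}
side {'fov_y': 56.22184625385002, 'cx': 319.13573784405526, 'cy': 236.48657104840294, 'view': array([[-0.87608164, -0.48206677, -0.00962235,  0.44895431],
       [ 0.30070644, -0.56186971,  0.77063485, -0.22441798],
       [-0.37690396,  0.67224554,  0.63720432, -1.10045927],
       [ 0.        ,  0.        ,  0.        ,  1.        ]])}
wrist {'fov_y': 65.60631299149368, 'cx': 316.9680001158701, 'cy': 243.13600214519806, 'view': array([[ 0.42074018, -0.90717978, -0.00159803, -0.59847335],
       [ 0.86883996,  0.40346404, -0.28693884,  0.03776614],
       [ 0.26094986,  0.11933827,  0.95794757, -0.37976195],
       [ 0.        ,  0.        ,  0.        ,  1.        ]])}
```

View pics/scene0.png

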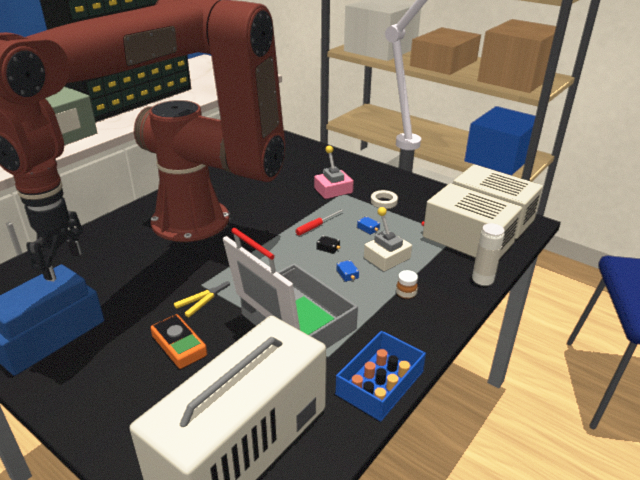

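View pics/side0.png

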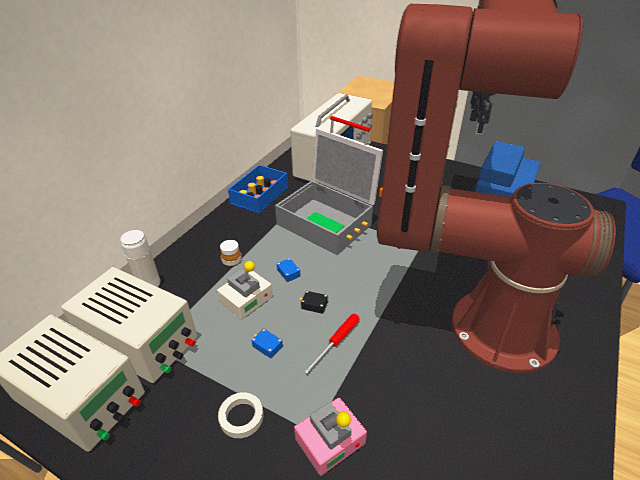

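```bash
cat > h.py <<'E'
import numpy as np, cv2
from station import readout, viewer, env
def model(n):
    m=viewer.camera_model(n); return 240/np.tan(np.radians(m['fov_y']/2)),m['cx'],m['cy'],np.array(m['view'])
def proj(m,P):
    f,cx,cy,V=m; p=np.atleast_2d(P)@V[:3,:3].T+V[:3,3]
    return np.c_[cx+f*p[:,0]/-p[:,2], cy-f*p[:,1]/-p[:,2]]
def ray(m,u):
    f,cx,cy,V=m; d=V[:3,:3].T@np.array([(u[0]-cx)/f,-(u[1]-cy)/f,-1]); return -V[:3,:3].T@V[:3,3],d
def onz(m,u,z):
    o,d=ray(m,u); return o+d*(z-o[2])/d[2]
def tri(*mu):
    A=np.zeros((3,3));b=np.zeros(3);L=[]
    for m,u in mu:
        o,d=ray(m,u); d=d/np.linalg.norm(d); M=np.eye(3)-np.outer(d,d); A+=M;b+=M@o;L.append((M,o))
    X=np.linalg.solve(A,b); return X,[round(1000*np.linalg.norm(M@(X-o)),1) for M,o in L]
E
python3 - <<'E'
from h import *
np.set_printoptions(precision=4,suppress=True)
s,d=model('scene'),model('side')
for n,a,b in [('blueA',(347,270),(289,269)),('blueB',(368,225),(267,343)),('black',(328,244),(314,301)),('knob',(382,211),(250,267)),('pinkknob',(329,149),(344,419)),('bar',(253,243),(351,124)),('barL',(236,233),(331,119)),('barR',(271,255),(369,129)),('pad',(310,315),(325,222)),('jarcap',(407,276),(230,246)),('tape',(384,199),(241,414))]:
    print(n,*tri((s,a),(d,b)))
S=cv2.imread('pics/scene0.png');D=cv2.imread('pics/side0.png')
c1=cv2.resize(S[190:360,210:430],None,fx=3.4,fy=3.4,interpolation=cv2.INTER_CUBIC)
c2=cv2.resize(D[100:380,200:400],None,fx=2.1,fy=2.1,interpolation=cv2.INTER_CUBIC)
cv2.imwrite('pics/c1.png',c1);cv2.imwrite('pics/c2.png',c2)
E
```

```text
blueA [0.5655 0.0805 0.0115] [np.float64(1.4), np.float64(1.4)]
blueB [0.4785 0.3177 0.0096] [np.float64(0.4), np.float64(0.4)]
black [0.4452 0.151  0.0115] [np.float64(0.7), np.float64(0.7)]
knob [0.5755 0.2297 0.1395] [np.float64(2.0), np.float64(2.0)]
pinkknob [0.2073 0.4651 0.1396] [np.float64(1.2), np.float64(1.2)]
bar [ 0.5601 -0.2782  0.2943] [np.float64(3.6), np.float64(3.6)]
barL [ 0.5818 -0.2866  0.3181] [np.float64(42.0), np.float64(42.0)]
barR [ 0.5463 -0.2712  0.2702] [np.float64(49.0), np.float64(49.0)]
pad [ 0.5893 -0.1421  0.0134] [np.float64(17.6), np.float64(17.6)]
jarcap [0.7375 0.1144 0.0521] [np.float64(1.1), np.float64(1.1)]
tape [0.4269 0.4913 0.0081] [np.float64(1.0), np.float64(1.0)]
```

View pics/c1.png

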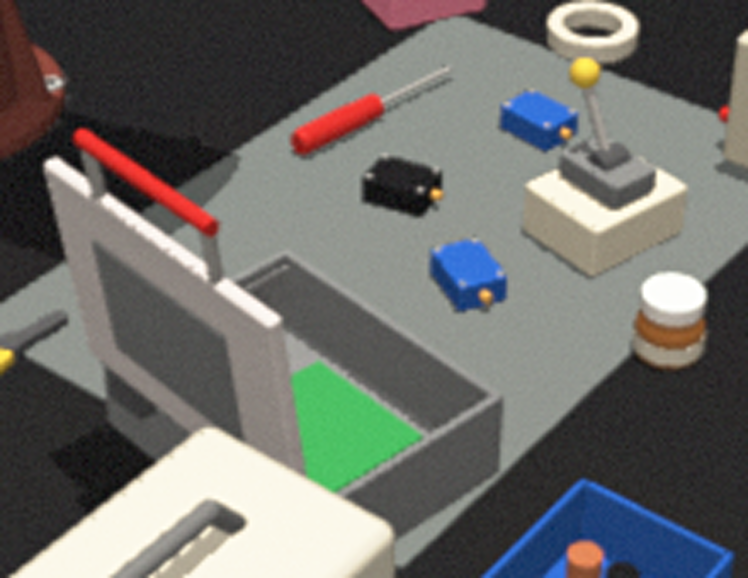

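Run:
```python
from h import *
np.set_printoptions(precision=4,suppress=True)
s,d,w=model('scene'),model('side'),model('wrist')
c=lambda u:(210+u[0]/3.4-.35,190+u[1]/3.4-.35)
print('rim',onz(s,c((288,255)),.075),onz(s,c((498,400)),.075))
print('bar',*tri((s,(236,232.5)),(d,(369,128.5))),*tri((s,(271,256)),(d,(332,119))))
o,dd=ray(w,(317,243));R=w[3][:3,:3]
print('cam',o,'axis',dd,'up',R[1],'right',R[0])
S=cv2.imread('pics/scene0.png').astype(int);D=cv2.imread('pics/side0.png').astype(int)
for nm,im,m,bx in [('s',S,s,(350,210,385,240)),('d',D,d,(245,320,290,365))]:
    x0,y0,x1,y1=bx;p=im[y0:y1,x0:x1]; mk=(p[...,0]>p[...,2]+50)
    v,u=np.nonzero(mk);print(nm,u.mean()+x0,v.mean()+y0,mk.sum())
    g=(p[...,2]>150)&(p[...,0]<110)&(p[...,2]>p[...,0]+60);v,u=np.nonzero(g);print('stub',g.sum(),u.mean()+x0 if len(u) else 0,v.mean()+y0 if len(u) else 0)
    if len(u):print(onz(m,(u.mean()+x0,v.mean()+y0),.013))
```

```text
rim [ 0.4899 -0.0571  0.075 ] [ 0.7192 -0.097   0.075 ]
bar [ 0.5017 -0.2725  0.2951] [np.float64(4.9), np.float64(4.9)] [ 0.6244 -0.288   0.293 ] [np.float64(0.5), np.float64(0.5)]
cam [ 0.3181 -0.5129  0.3738] axis [-0.2606 -0.1194 -0.958 ] up [ 0.8689  0.4034 -0.287 ] right [ 0.4207 -0.9072 -0.0014]
s 367.608 224.472 250
stub 38 380.2105263157895 214.89473684210526
[0.4784 0.3893 0.013 ]
d 266.7441016333938 342.86751361161527 551
stub 5 254.8 334.8
[0.5157 0.3134 0.013 ]
```

View pics/c2.png

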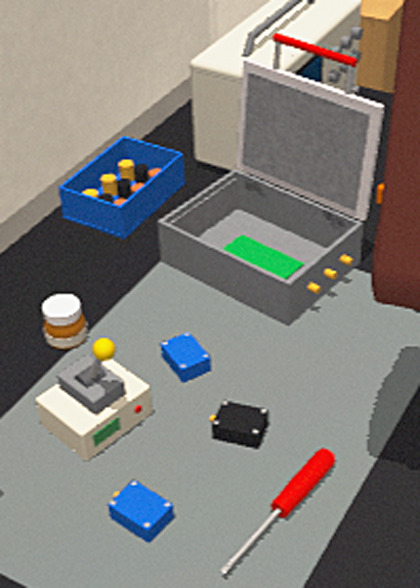

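Two blue modules: A at scene (347,270)/side (289,269), y≈0.08, and B at scene (368,225)/side (267,343), y≈0.32. B lies farthest to the left, so B is the target (crop c1 at (540,118), plain blue box with brass stub to +x). The pink console, scene (333,183), is to be left alone; the beige one has its knob at scene (382,211). The lid leans slightly outward (~1.66 rad), with the red bar about 0.294 m up.

```bash
python3 -m creep '[{"xyz":[0,0,-0.08],"roll":0.133,"fingers":1},{"xyz":[0,0,-0.08],"roll":0.133,"fingers":1},{"xyz":[0,0,-0.08],"roll":0.133,"fingers":1},{"xyz":[0,0,-0.08],"roll":0.133,"fingers":1},{"xyz":[0,0,-0.08],"roll":0.133,"fingers":1},{"xyz":[0,0,0],"roll":0,"fingers":1}]'
```

```text
t: 0.65
position: [0.2529, -0.5454, 0.4396]
orientation: [0.007, 0.999, -0.045, 0.002]
contact_force: [-0.3, 0.2, 1.7]
grip_width: 1.001
grasp_force: 0.0
```

```bash
python3 -m creep '[{"xyz":[0.04,-0.067,0],"roll":0,"fingers":1},{"xyz":[0.04,-0.067,0],"roll":0,"fingers":1},{"xyz":[0.04,-0.067,0],"roll":0,"fingers":1},{"xyz":[0.04,-0.067,0],"roll":0,"fingers":1},{"xyz":[0.04,-0.067,0],"roll":0,"fingers":1},{"xyz":[0.04,-0.067,0],"roll":0,"fingers":1},{"xyz":[0.04,-0.067,0],"roll":0,"fingers":1}]'; python3 -m creep '[{"xyz":[0.04,-0.067,0],"roll":0,"fingers":1},{"xyz":[0.04,-0.067,0],"roll":0,"fingers":1},{"xyz":[0.04,-0.067,0],"roll":0,"fingers":1},{"xyz":[0.04,-0.067,0],"roll":0,"fingers":1},{"xyz":[0.04,-0.067,0],"roll":0,"fingers":1},{"xyz":[0.04,-0.067,0],"roll":0,"fingers":1},{"xyz":[0.04,-0.067,0],"roll":0,"fingers":1}]'
```

```text
t: 1.23
position: [0.4127, -0.3206, 0.4297]
orientation: [-0.0, 0.999, -0.042, -0.0]
contact_force: [0.8, -0.5, 0.0]
grip_width: 1.0
grasp_force: 0.0
t: 1.82
position: [0.572, -0.0986, 0.4297]
orientation: [0.0, 0.999, -0.042, -0.0]
contact_force: [0.8, -1.3, -0.5]
grip_width: 1.0
grasp_force: 0.0
```

Run:
```python
from h import *
import pickle
w=model('wrist');im=viewer.camera('wrist')[:,:,::-1];cv2.imwrite('pics/w1.png',im);pickle.dump(w,open('w1.pkl','wb'))
print(readout.get_state()['position'])
```

```text
[ 0.5747156  -0.09329978  0.42863813]
```

View pics/w1.png

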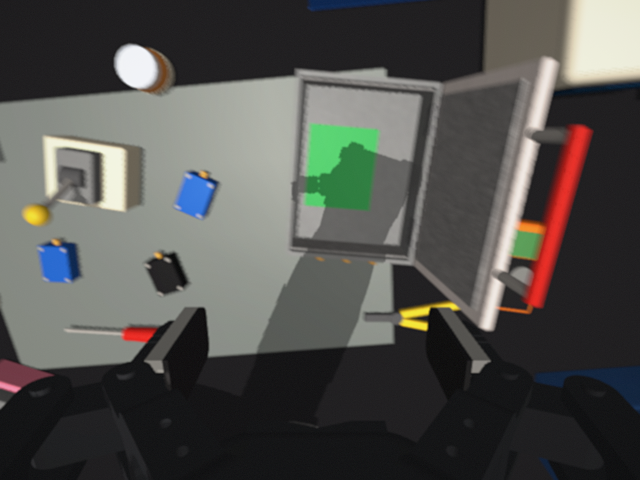

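```bash
cat >> h.py <<'E'
def mask(im,col):
    h=cv2.cvtColor(np.ascontiguousarray(im),cv2.COLOR_BGR2HSV).astype(int);H,S,V=h[...,0],h[...,1],h[...,2]
    return {'green':(abs(H-65)<15)&(S>150)&(V>40),'blue':(abs(H-110)<12)&(S>130)&(V>60),'red':((H<6)|(H>174))&(S>170)&(V>70),'yellow':(abs(H-26)<7)&(S>170)&(V>90),'brass':(abs(H-16)<8)&(S>120)&(V>80)}[col].astype(np.uint8)
def blob(im,col,box):
    x0,y0,x1,y1=box;m=mask(im,col);k=np.zeros_like(m);k[y0:y1,x0:x1]=m[y0:y1,x0:x1]
    n,l,st,c=cv2.connectedComponentsWithStats(k);i=1+np.argmax(st[1:,4]);v,u=np.nonzero(l==i);return np.c_[u,v].astype(float),c[i]
def rectz(m,pts,z):
    q=np.array([onz(m,p,z)[:2] for p in pts]);r=cv2.minAreaRect((q*1000).astype(np.float32));return np.round(np.array([*r[0],*r[1],r[2]]),1)
E
python3 - <<'E'
from h import *
np.set_printoptions(precision=4,suppress=True)
w=model('wrist');im=viewer.camera('wrist')[:,:,::-1].copy();cv2.imwrite('pics/w2.png',im)
s,d=model('scene'),model('side')
p,c=blob(im,'green',(290,110,400,230));print('pad',c,rectz(w,p,.009))
for nm,b in [('A',(170,160,225,225)),('B',(30,230,90,295))]:
    p,c=blob(im,'blue',b);print(nm,c,rectz(w,p,.026))
p,c=blob(im,'red',(500,110,600,320));pr=cv2.minAreaRect(p.astype(np.float32));print('bar px',c,pr)
p,ck=blob(im,'yellow',(10,190,60,240));
S=cv2.imread('pics/scene0.png');D=cv2.imread('pics/side0.png')
ks=blob(S,'yellow',(370,200,395,220))[1];kd=blob(D,'yellow',(240,255,262,280))[1]
print('knob',ck,ks,kd,*tri((w,ck),(s,ks),(d,kd)))
bs=blob(S,'red',(225,225,280,265))[1];bd=blob(D,'red',(325,112,375,135))[1]
print('bar',*tri((w,c),(s,bs),(d,bd)))
Bs=blob(S,'blue',(350,210,385,240))[1];Bd=blob(D,'blue',(245,320,290,365))[1];Bw=blob(im,'blue',(30,230,90,295))[1]
print('B',*tri((w,Bw),(s,Bs),(d,Bd)))
# box rim outer corners from wrist px (approx)
for q in [(297,70),(441,83),(412,262),(291,248)]: print('rim',onz(w,q,.075))
E
```

```text
pad [351.1146 179.9754] [ 586.7 -137.    96.5  116.3   80.5]
A [202.2069 196.9789] [567.7  79.4  46.   63.1  60.6]
B [ 65.5947 263.597 ] [481.1 310.2  57.5  65.7  82.4]
bar px [568.2902 220.3103] ((567.3424682617188, 221.56756591796875), (20.31399154663086, 187.2479248046875), 16.451974868774414)
knob [ 45.4475 216.895 ] [381.7059 211.5588] [248.9195 265.7816] [0.5769 0.229  0.1411] [np.float64(2.0), np.float64(2.1), np.float64(0.9)]
bar [ 0.564  -0.2824  0.2963] [np.float64(3.1), np.float64(2.0), np.float64(2.8)]
B [0.4772 0.3189 0.0114] [np.float64(1.5), np.float64(1.5), np.float64(0.5)]
rim [ 0.7203 -0.0788  0.075 ]
rim [ 0.6913 -0.2542  0.075 ]
rim [ 0.4597 -0.217   0.075 ]
rim [ 0.4939 -0.0486  0.075 ]
```

```bash
python3 -m creep '[{"xyz":[-0.022,-0.067,0.033],"roll":0,"fingers":1},{"xyz":[-0.022,-0.067,0.033],"roll":0,"fingers":1},{"xyz":[-0.022,-0.067,0.033],"roll":0,"fingers":1},{"xyz":[-0.022,-0.067,0.033],"roll":0,"fingers":1},{"xyz":[-0.022,-0.067,0.033],"roll":0,"fingers":1},{"xyz":[-0.022,-0.067,0.033],"roll":0,"fingers":1}]'; python3 -m creep '[{"xyz":[-0.022,-0.067,0.033],"roll":0,"fingers":1},{"xyz":[-0.022,-0.067,0.033],"roll":0,"fingers":1},{"xyz":[-0.022,-0.067,0.033],"roll":0,"fingers":1},{"xyz":[-0.022,-0.067,0.033],"roll":0,"fingers":1},{"xyz":[-0.022,-0.067,0.033],"roll":0,"fingers":1},{"xyz":[-0.022,-0.067,0.033],"roll":0,"fingers":1},{"xyz":[0,0,0],"roll":0,"fingers":1},{"xyz":[0,0,0],"roll":0,"fingers":1}]'
python3 - <<'E'
from h import *
np.set_printoptions(precision=4,suppress=True)
w=model('wrist');im=viewer.camera('wrist')[:,:,::-1].copy();cv2.imwrite('pics/w3.png',im)
s,d=model('scene'),model('side')
p,c=blob(im,'blue',(50,50,600,350));print(c,len(p),rectz(w,p,.026),cv2.minAreaRect(p.astype(np.float32)))
st=readout.get_state();print(st['position'],st['joint_positions'])
E
```

```text
t: 2.42
position: [0.5207, 0.0976, 0.3299]
orientation: [-0.004, 0.999, -0.033, 0.0]
contact_force: [0.3, -0.7, -0.1]
grip_width: 1.002
grasp_force: 0.0
t: 3.08
position: [0.4582, 0.1938, 0.2402]
orientation: [-0.047, 0.998, 0.039, -0.003]
contact_force: [0.1, 0.4, -0.4]
grip_width: 0.997
grasp_force: 0.0
[476.1472  98.0427] 3819 [565.7  84.4  45.5  61.4  61. ] ((476.0395812988281, 98.29005432128906), (52.769622802734375, 79.8391342163086), 37.23483657836914)
[0.459  0.1934 0.241 ] [ 0.0764 -0.2292 -0.2081  1.5928  0.0932  3.1401]
```

View pics/w3.png

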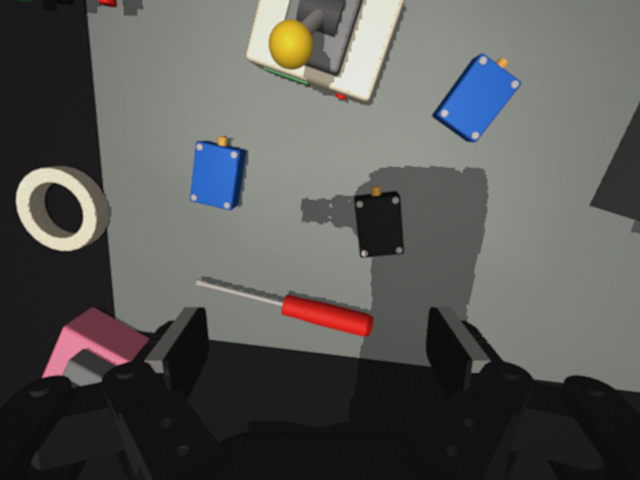

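```bash
python3 - <<'E'
from h import *
np.set_printoptions(precision=4,suppress=True)
w=model('wrist');im=cv2.imread('pics/w3.png')
p,c=blob(im,'blue',(170,120,260,220));print(c,rectz(w,p,.026))
for q in [(198,147),(234,154),(227,206),(194,198)]:print(onz(w,q,.026))
print('stub',onz(w,(222,141),.013))
E
python3 -m creep '[{"xyz":[0,0,0],"roll":-0.15,"fingers":1},{"xyz":[0,0,0],"roll":-0.15,"fingers":1},{"xyz":[0,0,0],"roll":-0.15,"fingers":1},{"xyz":[0,0,0],"roll":-0.15,"fingers":1},{"xyz":[0,0,0],"roll":-0.15,"fingers":1},{"xyz":[0,0,0],"roll":-0.15,"fingers":1}]'; python3 -c "
from station import readout
print(readout.get_state()['joint_positions'])"
```

```text
[217.1725 174.7964] [480.2 314.7  48.8  61.1  82.4]
[0.506  0.3333 0.026 ]
[0.5024 0.2978 0.026 ]
[0.451  0.3044 0.026 ]
[0.4559 0.3383 0.026 ]
stub [0.5128 0.3141 0.013 ]
t: 3.63
position: [0.4601, 0.1929, 0.2418]
orientation: [-0.044, 0.922, 0.384, 0.015]
contact_force: [-0.4, 0.5, -0.1]
grip_width: 0.999
grasp_force: 0.0
[ 0.07506629 -0.2281826  -0.20569849  1.59292098  0.09320552  2.42756468]
```

```bash
python3 -m creep '[{"xyz":[0,0,0],"roll":-0.155,"fingers":1},{"xyz":[0,0,0],"roll":-0.155,"fingers":1},{"xyz":[0,0,0],"roll":-0.155,"fingers":1},{"xyz":[0,0,0],"roll":-0.155,"fingers":1},{"xyz":[0,0,0],"roll":-0.155,"fingers":1},{"xyz":[0,0,0],"roll":-0.155,"fingers":1},{"xyz":[0,0,0],"roll":-0.155,"fingers":1},{"xyz":[0,0,0],"roll":-0.155,"fingers":1},{"xyz":[0,0,0],"roll":-0.155,"fingers":1},{"xyz":[0,0,0],"roll":-0.155,"fingers":1}]' 
python3 -m creep '[{"xyz":[0,0,0],"roll":-0.155,"fingers":1},{"xyz":[0,0,0],"roll":-0.155,"fingers":1},{"xyz":[0,0,0],"roll":-0.155,"fingers":1},{"xyz":[0,0,0],"roll":-0.155,"fingers":1},{"xyz":[0,0,0],"roll":-0.155,"fingers":1},{"xyz":[0,0,0],"roll":-0.155,"fingers":1},{"xyz":[0,0,0],"roll":-0.155,"fingers":1},{"xyz":[0,0,0],"roll":-0.155,"fingers":1},{"xyz":[0,0,0],"roll":-0.155,"fingers":1},{"xyz":[0,0,0],"roll":0,"fingers":1}]'; python3 -c "
from station import readout
print(readout.get_state()['joint_positions'])"
```

```text
t: 4.47
position: [0.4601, 0.1929, 0.2419]
orientation: [-0.028, 0.537, 0.842, 0.037]
contact_force: [-0.3, -0.5, -0.3]
grip_width: 0.997
grasp_force: 0.0
t: 5.3
position: [0.46, 0.193, 0.2418]
orientation: [-0.004, 0.02, 0.999, 0.046]
contact_force: [-0.7, 0.2, -0.2]
grip_width: 1.004
grasp_force: 0.0
[ 0.075269   -0.22828197 -0.2059155   1.59290109  0.09326504  0.1148129 ]
```

```bash
python3 -m creep '[{"xyz":[0,0,0],"roll":-0.155,"fingers":1},{"xyz":[0,0,0],"roll":-0.155,"fingers":1},{"xyz":[0,0,0],"roll":-0.155,"fingers":1},{"xyz":[0,0,0],"roll":-0.155,"fingers":1},{"xyz":[0,0,0],"roll":-0.155,"fingers":1},{"xyz":[0,0,0],"roll":-0.155,"fingers":1},{"xyz":[0,0,0],"roll":-0.155,"fingers":1},{"xyz":[0,0,0],"roll":-0.155,"fingers":1},{"xyz":[0,0,0],"roll":-0.155,"fingers":1},{"xyz":[0,0,0],"roll":-0.155,"fingers":1}]' 
python3 -m creep '[{"xyz":[0,0,0],"roll":-0.155,"fingers":1},{"xyz":[0,0,0],"roll":-0.155,"fingers":1},{"xyz":[0,0,0],"roll":-0.155,"fingers":1},{"xyz":[0,0,0],"roll":-0.155,"fingers":1},{"xyz":[0,0,0],"roll":-0.155,"fingers":1},{"xyz":[0,0,0],"roll":-0.155,"fingers":1},{"xyz":[0,0,0],"roll":-0.155,"fingers":1},{"xyz":[0,0,0],"roll":-0.155,"fingers":1},{"xyz":[0,0,0],"roll":-0.155,"fingers":1},{"xyz":[0,0,0],"roll":-0.155,"fingers":1}]'
python3 -m creep '[{"xyz":[0,0,0],"roll":-0.155,"fingers":1},{"xyz":[0,0,0],"roll":-0.155,"fingers":1},{"xyz":[0,0,0],"roll":-0.155,"fingers":1},{"xyz":[0,0,0],"roll":-0.155,"fingers":1},{"xyz":[0,0,0],"roll":-0.155,"fingers":1},{"xyz":[0,0,0],"roll":-0.155,"fingers":1},{"xyz":[0,0,0],"roll":0,"fingers":1}]'; python3 -c "
from station import readout
print(readout.get_state()['joint_positions'])"
```

```text
t: 6.13
position: [0.4597, 0.1932, 0.2415]
orientation: [0.023, -0.553, 0.832, 0.041]
contact_force: [-0.5, -0.5, -0.0]
grip_width: 0.999
grasp_force: 0.0
t: 6.97
position: [0.4597, 0.1932, 0.2415]
orientation: [-0.042, 0.929, -0.366, -0.02]
contact_force: [1.0, -0.5, 0.2]
grip_width: 1.003
grasp_force: 0.0
t: 7.55
position: [0.4596, 0.1933, 0.2415]
orientation: [-0.047, 0.999, -0.01, -0.004]
contact_force: [0.2, -0.5, 0.3]
grip_width: 0.996
grasp_force: 0.0
[ 0.07576823 -0.22840481 -0.20652198  1.59290065  0.09345452 -3.04620084]
```

```bash
python3 -m creep '[{"xyz":[0,0.04,0],"roll":0,"fingers":1},{"xyz":[0,0.04,0],"roll":0,"fingers":1},{"xyz":[0,0.04,0],"roll":0,"fingers":1},{"xyz":[0,0.04,0],"roll":0,"fingers":1},{"xyz":[0,0,0],"roll":0,"fingers":1}]';  python3 -c "
from station import readout
print(readout.get_state()['joint_positions'])"
```

```text
t: 7.97
position: [0.4581, 0.1321, 0.2335]
orientation: [-0.038, 0.999, -0.026, -0.004]
contact_force: [-0.1, 0.5, -0.0]
grip_width: 0.998
grasp_force: 0.0
[-0.0456147  -0.2815848  -0.26529359  1.5971279   0.0765844  -3.13641897]
```

```bash
python3 -m creep '[{"xyz":[0,0.04,0],"roll":0,"fingers":1},{"xyz":[0,0.04,0],"roll":0,"fingers":1},{"xyz":[0,0,0],"roll":0,"fingers":1}]';  python3 -c "
from station import readout
print(readout.get_state()['joint_positions'])"
python3 -m creep '[{"xyz":[0,0.04,0],"roll":0,"fingers":1},{"xyz":[0,0,0],"roll":0,"fingers":1}]';  python3 -c "
from station import readout
print(readout.get_state()['joint_positions'])"
```

```text
t: 8.22
position: [0.4571, 0.1146, 0.2304]
orientation: [-0.029, 0.999, -0.037, -0.004]
contact_force: [0.6, 0.8, 0.5]
grip_width: 1.0
grasp_force: 0.0
[-0.07247622 -0.29350572 -0.28006387  1.59481109  0.05860482 -3.13948685]
t: 8.38
position: [0.4567, 0.1057, 0.2293]
orientation: [-0.025, 0.999, -0.044, -0.004]
contact_force: [0.0, -0.3, 0.1]
grip_width: 1.002
grasp_force: 0.0
[-0.08640629 -0.29934605 -0.28660996  1.59399437  0.04979765 -3.14010152]
```

```bash
python3 -m creep '[{"xyz":[0,0.04,0],"roll":0,"fingers":1},{"xyz":[0,0.04,0],"roll":0,"fingers":1},{"xyz":[0,0.04,0],"roll":0,"fingers":1},{"xyz":[0,0.04,0],"roll":0,"fingers":1},{"xyz":[0,0.04,0],"roll":0,"fingers":1},{"xyz":[0,0.02,0],"roll":0,"fingers":1},{"xyz":[0,0,0],"roll":0,"fingers":1}]';  python3 -c "
from station import readout
print(readout.get_state()['joint_positions'])"
```

```text
t: 8.97
position: [0.4517, 0.057, 0.2262]
orientation: [-0.001, 0.997, -0.082, -0.005]
contact_force: [-0.9, 0.7, 0.4]
grip_width: 1.003
grasp_force: 0.0
[-1.63489622e-01 -3.28617618e-01 -3.15387507e-01  1.59462636e+00
  4.59979466e-04 -3.14057974e+00]
```

```bash
python3 -m creep '[{"xyz":[0,0,0],"roll":0.152,"fingers":1},{"xyz":[0,0,0],"roll":0.152,"fingers":1},{"xyz":[0,0,0],"roll":0.152,"fingers":1},{"xyz":[0,0,0],"roll":0.152,"fingers":1},{"xyz":[0,0,0],"roll":0.152,"fingers":1},{"xyz":[0,0,0],"roll":0.152,"fingers":1},{"xyz":[0,0,0],"roll":0.152,"fingers":1},{"xyz":[0,0,0],"roll":0.152,"fingers":1},{"xyz":[0,0,0],"roll":0.152,"fingers":1}]' 
python3 -m creep '[{"xyz":[0,0,0],"roll":0.152,"fingers":1},{"xyz":[0,0,0],"roll":0.152,"fingers":1},{"xyz":[0,0,0],"roll":0.152,"fingers":1},{"xyz":[0,0,0],"roll":0.152,"fingers":1},{"xyz":[0,0,0],"roll":0.152,"fingers":1},{"xyz":[0,0,0],"roll":0.152,"fingers":1},{"xyz":[0,0,0],"roll":0.152,"fingers":1},{"xyz":[0,0,0],"roll":0.152,"fingers":1},{"xyz":[0,0,0],"roll":0.152,"fingers":1}]'
python3 -m creep '[{"xyz":[0,0,0],"roll":0.152,"fingers":1},{"xyz":[0,0,0],"roll":0.152,"fingers":1},{"xyz":[0,0,0],"roll":0.152,"fingers":1},{"xyz":[0,0,0],"roll":0.152,"fingers":1},{"xyz":[0,0,0],"roll":0.152,"fingers":1},{"xyz":[0,0,0],"roll":0.152,"fingers":1},{"xyz":[0,0,0],"roll":0.152,"fingers":1},{"xyz":[0,0,0],"roll":0.152,"fingers":1},{"xyz":[0,0,0],"roll":0,"fingers":1}]';python3 -c "
from station import readout
print(readout.get_state()['joint_positions'])"
```

```text
t: 9.72
position: [0.4517, 0.058, 0.2262]
orientation: [0.002, 0.813, -0.582, -0.005]
contact_force: [-0.3, 0.6, 0.4]
grip_width: 1.002
grasp_force: 0.0
t: 10.47
position: [0.4518, 0.058, 0.2262]
orientation: [-0.004, -0.401, 0.916, 0.003]
contact_force: [-0.5, -0.0, 0.7]
grip_width: 1.0
grasp_force: 0.0
t: 11.22
position: [0.4517, 0.058, 0.2262]
orientation: [-0.005, 0.065, 0.998, 0.001]
contact_force: [-0.0, -0.3, -0.2]
grip_width: 0.996
grasp_force: 0.0
[-1.61614757e-01 -3.28153882e-01 -3.14958068e-01  1.59463050e+00
  1.15540687e-03 -3.12187882e-02]
```

```bash
python3 -m creep '[{"xyz":[0.009,0.073,0],"roll":0,"fingers":1},{"xyz":[0.009,0.073,0],"roll":0,"fingers":1},{"xyz":[0.009,0.073,0],"roll":0,"fingers":1},{"xyz":[0.009,0.073,0],"roll":0,"fingers":1},{"xyz":[0.009,0.073,0],"roll":0,"fingers":1},{"xyz":[0.009,0.073,0],"roll":0,"fingers":1},{"xyz":[0.009,0.073,0],"roll":0,"fingers":1},{"xyz":[0,0,0],"roll":0,"fingers":1},{"xyz":[0,0,0],"roll":0,"fingers":1}]'
python3 - <<'E'
from h import *
np.set_printoptions(precision=4,suppress=True)
w=model('wrist');im=viewer.camera('wrist')[:,:,::-1].copy();cv2.imwrite('pics/w4.png',im)
s=readout.get_state();print(s['joint_positions'],s['position'],s['orientation'])
p,c=blob(im,'blue',(50,20,600,420));print('B',c,len(p),rectz(w,p,.026),cv2.minAreaRect(p.astype(np.float32)))
E
```

```text
t: 11.97
position: [0.4517, 0.3169, 0.2263]
orientation: [-0.006, 0.059, 0.998, 0.001]
contact_force: [0.5, -0.6, -1.1]
grip_width: 0.999
grasp_force: 0.0
[ 0.3689 -0.0344 -0.053   1.5618  0.006   0.4894] [0.452  0.3157 0.2265] [-0.0056  0.0602  0.9982  0.0007]
B [320.7862 239.0453] 2629 [475.8 318.7  42.5  62.9  82.4] ((321.5, 239.5), (63.0, 45.0), 90.0)
```

View pics/w4.png

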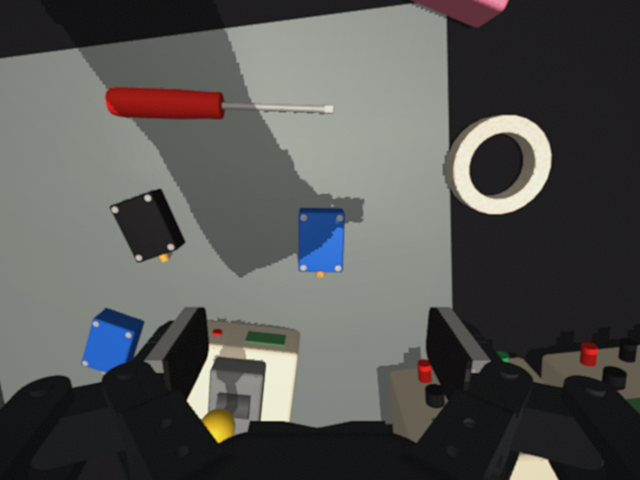

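Picture: blue module B centred at (321,239), aligned with the fingers; stub points down in the image (world +x). Now descending.

```bash
python3 -m creep '[{"xyz":[-0.011,0.002,0.075],"roll":0,"fingers":1},{"xyz":[-0.011,0.002,0.075],"roll":0,"fingers":1},{"xyz":[-0.011,0.002,0.075],"roll":0,"fingers":1},{"xyz":[-0.011,0.002,0.075],"roll":0,"fingers":1},{"xyz":[-0.011,0.002,0.06],"roll":0,"fingers":1},{"xyz":[0,0,0],"roll":0,"fingers":1},{"xyz":[0,0,0],"roll":0,"fingers":1}]'
python3 - <<'E'
from h import *
np.set_printoptions(precision=4,suppress=True)
w=model('wrist');im=viewer.camera('wrist')[:,:,::-1].copy();cv2.imwrite('pics/w5.png',im)
s=readout.get_state();print(s['position'],s['orientation'])
p,c=blob(im,'blue',(200,100,440,460));print('B',c,rectz(w,p,.026),cv2.minAreaRect(p.astype(np.float32)))
E
```

```text
t: 12.6
position: [0.4775, 0.3158, 0.0459]
orientation: [-0.007, 0.063, 0.998, 0.0]
contact_force: [-0.8, 0.4, 0.1]
grip_width: 1.002
grasp_force: 0.0
[0.4789 0.3166 0.0481] [-0.005   0.0627  0.998   0.0011]
B [321.6672 286.0754] [475.2 318.6  43.3  64.1  82.3] ((322.4999694824219, 286.5), (92.99998474121094, 124.99998474121094), -0.0)
```

```bash
python3 -m creep '[{"xyz":[0,0.002,0.045],"roll":0,"fingers":1},{"xyz":[0,0.002,0.043],"roll":0,"fingers":1},{"xyz":[0,0,0],"roll":0,"fingers":1}]' 40 && python3 -m creep '[{"xyz":[0,0,0],"roll":0,"fingers":0.2},{"xyz":[0,0,0],"roll":0,"fingers":0.2},{"xyz":[0,0,0],"roll":0,"fingers":0.2},{"xyz":[0,0,0],"roll":0,"fingers":0.2},{"xyz":[0,0,0],"roll":0,"fingers":0.2},{"xyz":[0,0,0],"roll":0,"fingers":0.2}]' 40
```

```text
t: 12.9
position: [0.4776, 0.319, 0.002]
orientation: [-0.006, 0.062, 0.998, 0.001]
contact_force: [-1.4, 0.5, -0.7]
grip_width: 0.999
grasp_force: 0.0
t: 13.4
position: [0.4796, 0.3198, 0.005]
orientation: [-0.004, 0.062, 0.998, 0.002]
contact_force: [-1.1, -1.4, 7.8]
grip_width: 0.511
grasp_force: 41.5
```

```bash
python3 -m creep '[{"xyz":[0,0,-0.03],"roll":0,"fingers":0.2},{"xyz":[0,0,-0.08],"roll":0,"fingers":0.2},{"xyz":[0,0,-0.08],"roll":0,"fingers":0.2},{"xyz":[0,0,-0.08],"roll":0,"fingers":0.2},{"xyz":[0,0,-0.08],"roll":0,"fingers":0.2},{"xyz":[0,0,-0.08],"roll":0,"fingers":0.2},{"xyz":[0,0,-0.08],"roll":0,"fingers":0.2},{"xyz":[0,0,-0.08],"roll":0,"fingers":0.2}]' 40 && python3 -m creep '[{"xyz":[-0.025,-0.071,0],"roll":0,"fingers":0.2},{"xyz":[-0.025,-0.071,0],"roll":0,"fingers":0.2},{"xyz":[-0.025,-0.071,0],"roll":0,"fingers":0.2},{"xyz":[-0.025,-0.071,0],"roll":0,"fingers":0.2},{"xyz":[-0.025,-0.071,0],"roll":0,"fingers":0.2},{"xyz":[-0.025,-0.071,0],"roll":0,"fingers":0.2},{"xyz":[-0.025,-0.071,0],"roll":0,"fingers":0.2},{"xyz":[-0.025,-0.071,0],"roll":0,"fingers":0.2},{"xyz":[-0.025,-0.071,0],"roll":0,"fingers":0.2},{"xyz":[-0.025,-0.071,0],"roll":0,"fingers":0.2}]' 40 && python3 -m creep '[{"xyz":[0,0,0],"roll":0,"fingers":0.2},{"xyz":[0,0,0],"roll":0,"fingers":0.2}]'
python3 - <<'E'
from h import *
np.set_printoptions(precision=4,suppress=True)
w=model('wrist');im=viewer.camera('wrist')[:,:,::-1].copy();cv2.imwrite('pics/w6.png',im)
s=readout.get_state();print(s['position'],s['orientation'],s['joint_positions'])
p,c=blob(im,'green',(0,0,640,480));print('pad',c,len(p),rectz(w,p,.009))
E
```

```text
t: 14.07
position: [0.4808, 0.3185, 0.3005]
orientation: [-0.005, 0.062, 0.998, 0.001]
contact_force: [1.0, 0.1, -2.6]
grip_width: 0.504
grasp_force: 41.7
t: 14.9
position: [0.5609, -0.0511, 0.2967]
orientation: [-0.005, 0.063, 0.998, 0.001]
contact_force: [1.5, -0.1, -1.6]
grip_width: 0.504
grasp_force: 41.8
t: 15.07
position: [0.5609, -0.0511, 0.296]
orientation: [-0.005, 0.064, 0.998, 0.001]
contact_force: [0.0, 0.1, -1.7]
grip_width: 0.506
grasp_force: 41.9
[ 0.5608 -0.0497  0.2962] [-0.0052  0.0633  0.998   0.0012] [-0.3205  0.0305  0.1391  1.6901 -0.0004 -0.1938]
pad [243.5978 223.269 ] 6781 [ 586.7 -136.7   97.7  118.    80.4]
```

View pics/w6.png

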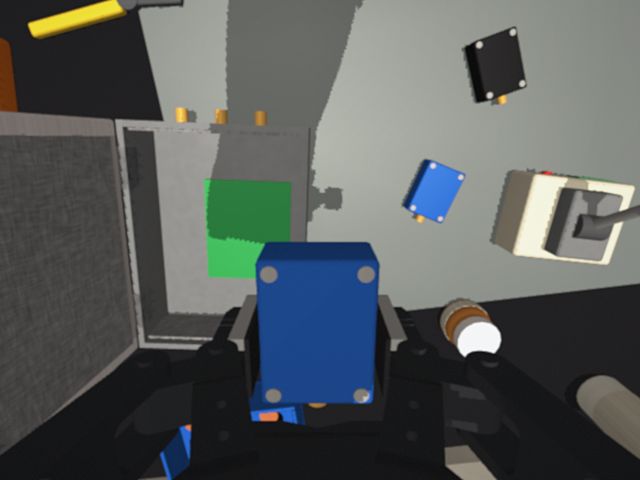

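Run:
```python
from h import *
np.set_printoptions(precision=4,suppress=True)
w=model('wrist');s=readout.get_state()
q=np.mean([onz(w,u,s['position'][2]+.021) for u in [(269,274),(366,274),(273,396),(362,396)]],0)
print(q,s['position'],[onz(w,u,s['position'][2]+.021) for u in [(269,274),(273,396)]])
from scipy.spatial.transform import Rotation as R
r=R.from_quat(np.r_[s['orientation'][1:],s['orientation'][0]]);print(r.as_matrix())
print('module in tool',r.inv().apply(q-s['position']))
print('shift to pad, tool', r.inv().apply(np.array([.5867,-.137,.0])-np.r_[q[:2],0]))
```

```text
[ 0.56   -0.0493  0.3172] [ 0.5608 -0.0497  0.2962] [array([ 0.5327, -0.063 ,  0.3172]), array([ 0.583 , -0.0697,  0.3172])]
[[-0.9919  0.1263 -0.0102]
 [ 0.1263  0.992   0.003 ]
 [ 0.0105  0.0017 -0.9999]]
module in tool [ 0.001   0.0004 -0.021 ]
shift to pad, tool [-0.0375 -0.0837 -0.0005]
```

```bash
python3 -m creep '[{"xyz":[-0.027,-0.056,0],"roll":0.055,"fingers":0.2},{"xyz":[-0.027,-0.056,0],"roll":0,"fingers":0.2},{"xyz":[-0.027,-0.056,0],"roll":0,"fingers":0.2},{"xyz":[0,0,0.07],"roll":0,"fingers":0.2},{"xyz":[0,0,0.07],"roll":0,"fingers":0.2},{"xyz":[0,0,0.07],"roll":0,"fingers":0.2},{"xyz":[0,0,0.07],"roll":0,"fingers":0.2},{"xyz":[0,0,0],"roll":0,"fingers":0.2},{"xyz":[0,0,0],"roll":0,"fingers":0.2}]'
python3 - <<'E'
from h import *
np.set_printoptions(precision=4,suppress=True)
w=model('wrist');im=viewer.camera('wrist')[:,:,::-1].copy();cv2.imwrite('pics/w7.png',im)
s=readout.get_state();print(s['position'],s['orientation'])
p,c=blob(im,'green',(0,0,640,480));print('pad',len(p),rectz(w,p,.009))
q=np.array([onz(w,a,.009) for a in p]);print(q.min(0),q.max(0))
E
```

```text
t: 15.87
position: [0.5855, -0.1362, 0.1545]
orientation: [-0.007, 0.083, 0.997, 0.002]
contact_force: [0.3, -0.1, -0.5]
grip_width: 0.509
grasp_force: 42.0
[ 0.587  -0.1371  0.1571] [-0.0048  0.0834  0.9965  0.0008]
pad 8877 [ 569.1 -134.4   98.5   80.7   80.4]
[ 0.5212 -0.1896  0.009 ] [ 0.6129 -0.0818  0.009 ]
```

```bash
python3 -m creep '[{"xyz":[-0.002,0,0.075],"roll":0,"fingers":0.2},{"xyz":[-0.002,0,0.075],"roll":0,"fingers":0.2},{"xyz":[-0.001,0,0.075],"roll":0,"fingers":0.2},{"xyz":[0,0,0.03],"roll":0,"fingers":0.2},{"xyz":[0,0,0.02],"roll":0,"fingers":0.2},{"xyz":[0,0,0],"roll":0,"fingers":0.2},{"xyz":[0,0,0],"roll":0,"fingers":0.2}]'
```

```text
t: 16.5
position: [0.5895, -0.1387, 0.0206]
orientation: [-0.004, 0.084, 0.996, 0.0]
contact_force: [1.4, 0.4, -2.2]
grip_width: 0.503
grasp_force: 42.0
```

```bash
python3 -m creep '[{"xyz":[0,0,0.008],"roll":0,"fingers":0.2},{"xyz":[0,0,0],"roll":0,"fingers":0.2}]'; python3 -m creep '[{"xyz":[0,0,0.004],"roll":0,"fingers":0.2},{"xyz":[0,0,0],"roll":0,"fingers":0.2}]'
```

```text
t: 16.67
position: [0.589, -0.1387, 0.0156]
orientation: [-0.004, 0.084, 0.996, 0.0]
contact_force: [-0.6, -0.1, -2.5]
grip_width: 0.503
grasp_force: 42.0
t: 16.83
position: [0.5889, -0.1387, 0.014]
orientation: [-0.004, 0.084, 0.996, 0.0]
contact_force: [-2.8, 0.6, 8.7]
grip_width: 0.505
grasp_force: 43.5
```

```bash
python3 -m creep '[{"xyz":[0,0,0],"roll":0,"fingers":0.6},{"xyz":[0,0,0],"roll":0,"fingers":0.72},{"xyz":[0,0,0],"roll":0,"fingers":0.72},{"xyz":[0,0,0],"roll":0,"fingers":0.72},{"xyz":[0,0,-0.02],"roll":0,"fingers":0.72},{"xyz":[0,0,-0.08],"roll":0,"fingers":0.72},{"xyz":[0,0,-0.08],"roll":0,"fingers":0.72},{"xyz":[0,0,-0.08],"roll":0,"fingers":0.72},{"xyz":[0,0,-0.08],"roll":0,"fingers":0.72}]' && python3 -m creep '[{"xyz":[0.04,0,-0.07],"roll":0,"fingers":0.72},{"xyz":[0.04,0,-0.07],"roll":0,"fingers":0.72},{"xyz":[0.04,0,-0.07],"roll":0,"fingers":0.72},{"xyz":[0,0,0],"roll":0,"fingers":0.72},{"xyz":[0,0,0],"roll":0,"fingers":0.72}]'
python3 - <<'E'
from h import *
np.set_printoptions(precision=4,suppress=True)
w=model('wrist');im=viewer.camera('wrist')[:,:,::-1].copy();cv2.imwrite('pics/w8.png',im)
s=readout.get_state();print(s['position'],s['orientation'],s['joint_positions'])
sc,sd=model('scene'),model('side');S=viewer.camera('scene')[:,:,::-1];D=viewer.camera('side')[:,:,::-1]
cv2.imwrite('pics/s8.png',S);cv2.imwrite('pics/d8.png',D)
p,c=blob(im,'green',(0,0,640,480));print('pad',c,rectz(w,p,.009))
p,c=blob(im,'blue',(150,150,400,440));print('mod',c,rectz(w,p,.035))
p,c=blob(im,'red',(0,0,640,480));print('bar',c,len(p),cv2.minAreaRect(p.astype(np.float32)))
E
```

```text
t: 17.58
position: [0.589, -0.1383, 0.1843]
orientation: [-0.005, 0.084, 0.996, 0.001]
contact_force: [0.5, -0.3, -0.1]
grip_width: 0.723
grasp_force: 0.0
t: 18.0
position: [0.5317, -0.1291, 0.2911]
orientation: [-0.003, 0.084, 0.996, -0.0]
contact_force: [0.4, 0.1, -0.5]
grip_width: 0.723
grasp_force: 0.0
[ 0.5316 -0.1289  0.2888] [-0.0041  0.0842  0.9964  0.0004] [-0.4759 -0.0257  0.0692  1.6736 -0.0024 -0.3073]
pad [317.9101 240.7947] [ 586.6 -137.1   97.6  117.2   80.3]
mod [306.8517 409.3807] [ 797.9 -196.5  176.3   54.    89.6]
bar [  4.8739 414.3952] 587 ((7.5, 408.0), (70.0, 15.0), 90.0)
```

View pics/w8.png

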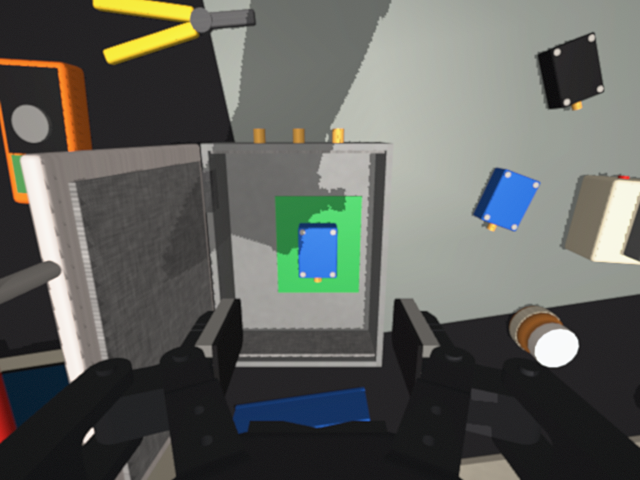

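```bash
python3 - <<'E'
from h import *
w=model('wrist')
print(np.mean([onz(w,u,.035) for u in [(304,231),(333,231),(304,274),(333,274)]],0))
E
python3 -m creep '[{"xyz":[0,0,-0.075],"roll":0,"fingers":1},{"xyz":[0,0,-0.075],"roll":0,"fingers":1},{"xyz":[-0.028,-0.073,0],"roll":0,"fingers":1},{"xyz":[-0.028,-0.073,0],"roll":0,"fingers":1},{"xyz":[-0.028,-0.073,0],"roll":0,"fingers":1},{"xyz":[-0.028,-0.073,0],"roll":0,"fingers":1},{"xyz":[0,0,0],"roll":0,"fingers":1},{"xyz":[0,0,0],"roll":0,"fingers":1}]'
python3 - <<'E'
from h import *
np.set_printoptions(precision=4,suppress=True)
w=model('wrist');im=viewer.camera('wrist')[:,:,::-1].copy();cv2.imwrite('pics/w9.png',im)
s=readout.get_state();print(s['position'],s['orientation'],s['joint_positions'])
p,c=blob(im,'red',(0,0,640,480));print('bar',c,len(p),cv2.minAreaRect(p.astype(np.float32)),p.min(0),p.max(0))
print(proj(w,[[.5623,-.2825,.2975]]), proj(w,s['position']), onz(w,c,.2975))
E
```

```text
[ 0.58331344 -0.13502113  0.035     ]
t: 18.82
position: [0.5626, -0.2841, 0.3577]
orientation: [-0.008, 0.085, 0.996, 0.003]
contact_force: [0.9, 0.0, -0.0]
grip_width: 1.0
grasp_force: 0.0
[ 0.5627 -0.2827  0.3592] [-0.0069  0.0846  0.9964  0.0021] [-0.6708  0.3059  0.5618  1.8406 -0.0041 -0.5013]
bar [323.2764 254.7497] 4511 ((323.5, 259.0), (230.0, 21.0), 90.0) [313. 144.] [334. 374.]
[[318.8935 265.7331]] [[320.0667 315.2074]] [ 0.5561 -0.2789  0.2975]
```

```bash
python3 -m creep '[{"xyz":[0.004,0.004,0.06],"roll":0,"fingers":1},{"xyz":[0,0,0.06],"roll":0,"fingers":1},{"xyz":[0,0,0.04],"roll":0,"fingers":1},{"xyz":[0,0,0],"roll":0,"fingers":1},{"xyz":[0,0,0],"roll":0,"fingers":0.3}]' 30; python3 -m creep '[{"xyz":[0,0,0],"roll":0,"fingers":0},{"xyz":[0,0,0],"roll":0,"fingers":0},{"xyz":[0,0,0],"roll":0,"fingers":0},{"xyz":[0,0,0],"roll":0,"fingers":0},{"xyz":[0,0,0],"roll":0,"fingers":0},{"xyz":[0,0,0],"roll":0,"fingers":0},{"xyz":[0,0,0],"roll":0,"fingers":0},{"xyz":[0,0,0],"roll":0,"fingers":0}]' 30; python3 -c "
from station import readout
print(readout.get_state())"
```

```text
t: 19.28
position: [0.5599, -0.2781, 0.2814]
orientation: [-0.006, 0.083, 0.996, 0.001]
contact_force: [0.1, 0.1, -0.1]
grip_width: 0.885
grasp_force: 0.0
t: 19.95
position: [0.5606, -0.28, 0.2823]
orientation: [-0.005, 0.084, 0.996, 0.001]
contact_force: [0.0, 0.2, 5.2]
grip_width: 0.126
grasp_force: 29.4
{'t': 19.95, 'joint_positions': array([-0.66937133,  0.22030562,  0.31818364,  1.67711566, -0.0042867 ,
       -0.50091222]), 'qvel': array([-0.00048593, -0.00178065, -0.00170037, -0.00078087, -0.00150981,
        0.0001206 ]), 'effort': array([-5.65950424e-03, -5.73577452e+01,  4.65298891e+01,  2.80903699e-01,
       -5.00132237e-02,  1.31449974e-02]), 'position': array([ 0.56061668, -0.27997399,  0.28234963]), 'orientation': array([-4.70225941e-03,  8.41200390e-02,  9.96444385e-01,  5.44376294e-04]), 'contact_force': array([0.01727248, 0.23827401, 5.24242664]), 'ft_torque': array([-0.0624268 , -0.03824393, -0.00562593]), 'grasp_force': 29.36212420463562, 'grip_width': 0.12615966871818968}
```

```bash
python3 -m creep '[{"xyz":[0,0.018,-0.002],"roll":0,"fingers":0},{"xyz":[0,0.018,-0.002],"roll":0,"fingers":0},{"xyz":[0,0.018,-0.001],"roll":0,"fingers":0},{"xyz":[0,0.018,-0.001],"roll":0,"fingers":0},{"xyz":[0,0.019,0.001],"roll":0,"fingers":0},{"xyz":[0,0.019,0.001],"roll":0,"fingers":0},{"xyz":[0,0.019,0.002],"roll":0,"fingers":0},{"xyz":[0,0.019,0.003],"roll":0,"fingers":0}]' 30; python3 -c "
from station import readout
s=readout.get_state();print(s['position'],s['contact_force'],s['grip_width'])"
```

```text
t: 20.62
position: [0.5731, -0.2058, 0.2812]
orientation: [-0.005, 0.084, 0.996, 0.001]
contact_force: [0.2, -2.7, 4.5]
grip_width: 0.13
grasp_force: 30.8
[ 0.57306086 -0.20575916  0.28118982] [ 0.24630554 -2.72173205  4.48653651] 0.12952806901442876
```

```bash
python3 -m creep '[{"xyz":[0,0.0175,0.0035],"roll":0,"fingers":0},{"xyz":[0,0.0175,0.004],"roll":0,"fingers":0},{"xyz":[0,0.0175,0.005],"roll":0,"fingers":0},{"xyz":[0,0.017,0.0055],"roll":0,"fingers":0},{"xyz":[0,0.017,0.006],"roll":0,"fingers":0},{"xyz":[0,0.0165,0.007],"roll":0,"fingers":0},{"xyz":[0,0.016,0.0075],"roll":0,"fingers":0},{"xyz":[0,0.016,0.008],"roll":0,"fingers":0},{"xyz":[0,0.016,0.009],"roll":0,"fingers":0},{"xyz":[0,0.0155,0.0095],"roll":0,"fingers":0}]' 30; python3 -c "
from station import readout
s=readout.get_state();print(s['position'],s['contact_force'],s['grip_width'])"
```

```text
t: 21.45
position: [0.5866, -0.1239, 0.2481]
orientation: [-0.005, 0.084, 0.996, 0.001]
contact_force: [3.0, -2.7, 2.3]
grip_width: 0.13
grasp_force: 31.1
[ 0.58656101 -0.12391307  0.24813566] [ 2.97357992 -2.66956354  2.32141054] 0.13002479932057032
```

```bash
python3 -m creep '[{"xyz":[0,0.015,0.0102],"roll":0,"fingers":0},{"xyz":[0,0.0145,0.0107],"roll":0,"fingers":0},{"xyz":[0,0.014,0.0112],"roll":0,"fingers":0},{"xyz":[0,0.0136,0.0117],"roll":0,"fingers":0},{"xyz":[0,0.0132,0.0122],"roll":0,"fingers":0},{"xyz":[0,0.0125,0.0128],"roll":0,"fingers":0},{"xyz":[0,0.012,0.0133],"roll":0,"fingers":0},{"xyz":[0,0.0116,0.0138],"roll":0,"fingers":0},{"xyz":[0,0.011,0.0142],"roll":0,"fingers":0},{"xyz":[0,0.0107,0.0147],"roll":0,"fingers":0}]' 30; python3 -c "
from station import readout
s=readout.get_state();print(s['position'],s['contact_force'],s['grip_width'])"
```

```text
t: 22.28
position: [0.5967, -0.0609, 0.1857]
orientation: [-0.005, 0.084, 0.996, 0.001]
contact_force: [6.1, -2.6, -1.2]
grip_width: 0.126
grasp_force: 29.9
[ 0.59666716 -0.06085267  0.18570557] [ 6.12926882 -2.6214736  -1.24039242] 0.12644633087323057
```

```bash
python3 -m creep '[{"xyz":[-0.001,0.0098,0.015],"roll":0,"fingers":0},{"xyz":[-0.001,0.0092,0.0154],"roll":0,"fingers":0},{"xyz":[-0.001,0.0086,0.0158],"roll":0,"fingers":0},{"xyz":[-0.001,0.008,0.016],"roll":0,"fingers":0},{"xyz":[-0.001,0.0074,0.0165],"roll":0,"fingers":0},{"xyz":[0,0.0066,0.0168],"roll":0,"fingers":0},{"xyz":[0,0.006,0.017],"roll":0,"fingers":0},{"xyz":[0,0.0053,0.0172],"roll":0,"fingers":0},{"xyz":[0,0.0047,0.0174],"roll":0,"fingers":0},{"xyz":[0,0.004,0.0176],"roll":0,"fingers":0}]' 30; python3 -c "
from station import readout
s=readout.get_state();print(s['position'],s['contact_force'],s['grip_width'])"
```

```text
t: 23.12
position: [0.6027, -0.0271, 0.1024]
orientation: [-0.007, 0.084, 0.996, 0.001]
contact_force: [-5.2, -3.4, -1.5]
grip_width: 0.126
grasp_force: 29.3
[ 0.60265461 -0.02706165  0.10241319] [-5.16793332 -3.40856745 -1.50459102] 0.1261031576076194
```

```bash
python3 -m creep '[{"xyz":[0.001,0.0015,0.008],"roll":0,"fingers":0},{"xyz":[0.001,0.0014,0.008],"roll":0,"fingers":0},{"xyz":[0,0.0012,0.008],"roll":0,"fingers":0},{"xyz":[0,0.001,0.008],"roll":0,"fingers":0},{"xyz":[0,0.0008,0.008],"roll":0,"fingers":0},{"xyz":[0,0.0006,0.007],"roll":0,"fingers":0},{"xyz":[0,0.0005,0.006],"roll":0,"fingers":0},{"xyz":[0,0.0003,0.004],"roll":0,"fingers":0},{"xyz":[0,0,0.003],"roll":0,"fingers":0},{"xyz":[0,0,0],"roll":0,"fingers":0}]' 30; python3 -c "
from station import readout
s=readout.get_state();print(s['position'],s['contact_force'],s['grip_width'])"
```

```text
t: 23.95
position: [0.6032, -0.0238, 0.0737]
orientation: [-0.005, 0.084, 0.996, 0.001]
contact_force: [-2.2, -5.2, -4.9]
grip_width: 0.123
grasp_force: 29.1
[ 0.60318647 -0.02377689  0.07374114] [-2.16962064 -5.23632959 -4.9427259 ] 0.12256692002062927
```

```bash
python3 -m creep '[{"xyz":[0,-0.001,0.003],"roll":0,"fingers":0},{"xyz":[0,-0.001,0.003],"roll":0,"fingers":0},{"xyz":[0,0,0.003],"roll":0,"fingers":0},{"xyz":[0,0,0.003],"roll":0,"fingers":0},{"xyz":[0,0,0],"roll":0,"fingers":0}]' 30; python3 -m creep '[{"xyz":[0,0,0.002],"roll":0,"fingers":0},{"xyz":[0,0,0],"roll":0,"fingers":0}]';python3 -m creep '[{"xyz":[0,0,0.002],"roll":0,"fingers":0},{"xyz":[0,0,0],"roll":0,"fingers":0}]'
```

```text
t: 24.37
position: [0.6033, -0.0237, 0.0691]
orientation: [-0.005, 0.084, 0.996, 0.001]
contact_force: [-4.1, 2.5, 7.0]
grip_width: 0.123
grasp_force: 30.4
t: 24.53
position: [0.6034, -0.0237, 0.0689]
orientation: [-0.005, 0.084, 0.996, 0.001]
contact_force: [-7.4, 2.7, 11.5]
grip_width: 0.126
grasp_force: 31.1
t: 24.7
position: [0.6034, -0.0237, 0.0688]
orientation: [-0.005, 0.084, 0.996, 0.001]
contact_force: [-11.0, 4.7, 19.4]
grip_width: 0.126
grasp_force: 31.8
```

```bash
python3 -m creep '[{"xyz":[0,0,-0.003],"roll":0,"fingers":0.35},{"xyz":[0,0,0],"roll":0,"fingers":0.35},{"xyz":[0,0,0],"roll":0,"fingers":0.35},{"xyz":[0,0,0],"roll":0,"fingers":0.35}]'; python3 -m creep '[{"xyz":[0,0,-0.02],"roll":0,"fingers":0.35},{"xyz":[0,0,-0.06],"roll":0,"fingers":0.35},{"xyz":[0,0,-0.08],"roll":0,"fingers":0.35},{"xyz":[0,0,-0.08],"roll":0,"fingers":0.35},{"xyz":[0,0,-0.08],"roll":0,"fingers":0.35},{"xyz":[0,0,0],"roll":0,"fingers":0.35},{"xyz":[0,0,0],"roll":0,"fingers":0.35}]'
python3 - <<'E'
from h import *
np.set_printoptions(precision=4,suppress=True)
st=readout.get_state();print(st['position'])
ws=model('wrist');W=viewer.camera('wrist')[:,:,::-1];sc,sd=model('scene'),model('side');S=viewer.camera('scene')[:,:,::-1];D=viewer.camera('side')[:,:,::-1]
p,c=blob(W,'red',(0,0,640,480));print('w',c,len(p))
p2,c2=blob(S,'red',(225,220,400,330));print('s',c2,len(p2),p2.min(0),p2.max(0))
p3,c3=blob(D,'red',(240,150,400,260));print('d',c3,len(p3),p3.min(0),p3.max(0))
print(tri((ws,c),(sc,c2),(sd,c3)),'shut expected',[.5686+.225*.167,-.2455+.225*.986,.0815])
for n,i in (('W',W),('S',S),('D',D)):cv2.imwrite(f'pics/{n}10.png',i)
a=cv2.resize(S[170:350,230:450],(400,327),interpolation=cv2.INTER_CUBIC);b=cv2.resize(D[150:350,180:400],(360,327),interpolation=cv2.INTER_CUBIC)
b2=cv2.resize(W,(360,270));a2=np.zeros((270,400,3),np.uint8)
cv2.imwrite('pics/m10.png',np.vstack([np.hstack([a,b]),np.hstack([a2,b2])]))
E
```

```text
t: 25.03
position: [0.6031, -0.0243, 0.0674]
orientation: [-0.005, 0.084, 0.996, 0.001]
contact_force: [-0.4, 0.4, -0.1]
grip_width: 0.349
grasp_force: 0.0
t: 25.62
position: [0.6063, -0.0252, 0.2315]
orientation: [-0.002, 0.084, 0.996, 0.0]
contact_force: [0.6, 0.2, -1.1]
grip_width: 0.351
grasp_force: 0.0
[ 0.6063 -0.0252  0.2315]
w [318.2382 221.592 ] 2103
s [308.116  226.3757] 181 [296. 220.] [322. 234.]
d [294.5536 225.2857] 168 [276. 215.] [313. 236.]
(array([ 0.5516, -0.0013,  0.1635]), [np.float64(35.3), np.float64(52.4), np.float64(49.0)]) shut expected [0.606175, -0.023650000000000004, 0.0815]
```

View pics/m10.png

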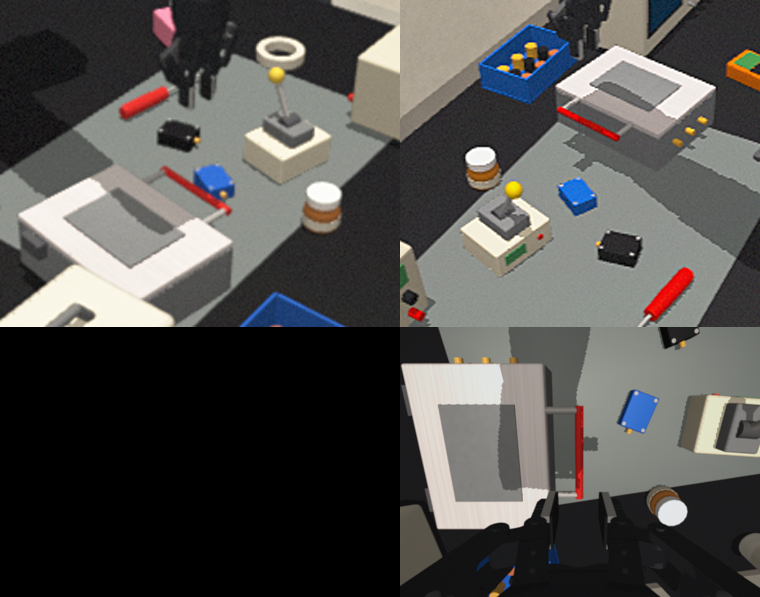

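Run:
```python
from h import *
np.set_printoptions(precision=4,suppress=True)
w,sc,sd=model('wrist'),model('scene'),model('side')
S,D,W=[cv2.imread(f'pics/{n}10.png') for n in 'SDW']
c2=blob(S,'red',(310,255,365,300))[1];c3=blob(D,'red',(270,205,325,245))[1];c=blob(W,'red',(0,0,640,480))[1]
print('bar',c2,c3,*tri((sc,c2),(sd,c3)),*tri((w,c),(sc,c2),(sd,c3)))
L,F,Rr=[onz(sc,(210+u/3.4-.35,190+v/3.4-.35),.05) for u,v in [(524,187),(595,235),(686,187)]]
print('console',L,F,Rr,np.linalg.norm(F-L),np.linalg.norm(Rr-F),'centre',(L+Rr)/2, np.degrees(np.arctan2(*(F-L)[[1,0]])),np.degrees(np.arctan2(*(Rr-F)[[1,0]])))
ks=blob(S,'yellow',(370,200,395,220))[1];kd=blob(D,'yellow',(235,250,262,280))[1]
print('knob',*tri((sc,ks),(sd,kd)))
```

```text
bar [338.0148 274.6519] [294.5536 225.2857] [ 0.6081 -0.024   0.0781] [np.float64(2.0), np.float64(2.0)] [ 0.6039 -0.022   0.0771] [np.float64(5.6), np.float64(4.6), np.float64(3.3)]
console [0.5622 0.1682 0.05  ] [0.6473 0.147  0.05  ] [0.6704 0.2547 0.05  ] 0.08771046147388004 0.11009437211796883 centre [0.6163 0.2115 0.05  ] -13.996990681517007 77.93277078592985
knob [0.5778 0.2275 0.1404] [np.float64(0.1), np.float64(0.1)]
```

```bash
python3 -m creep '[{"xyz":[0,0,0],"roll":0.075,"fingers":0},{"xyz":[0.039,0.06,0],"roll":0,"fingers":0},{"xyz":[0.039,0.06,0],"roll":0,"fingers":0},{"xyz":[0.039,0.06,0],"roll":0,"fingers":0},{"xyz":[0.039,0.06,0],"roll":0,"fingers":0},{"xyz":[0.039,0.06,0],"roll":0,"fingers":0},{"xyz":[0.039,0.06,0],"roll":0,"fingers":0},{"xyz":[0.039,0.06,0],"roll":0,"fingers":0},{"xyz":[0.039,0.06,0],"roll":0,"fingers":0},{"xyz":[0,0,0],"roll":0,"fingers":0}]'; python3 -m creep '[{"xyz":[0,0,0.071],"roll":0,"fingers":0},{"xyz":[0,0,0.071],"roll":0,"fingers":0},{"xyz":[0,0,0.071],"roll":0,"fingers":0},{"xyz":[0,0,0],"roll":0,"fingers":0},{"xyz":[0,0,0],"roll":0,"fingers":0}]'
python3 - <<'E'
from h import *
np.set_printoptions(precision=4,suppress=True)
from scipy.spatial.transform import Rotation as R
s=readout.get_state();o=s['orientation'];r=R.from_quat(np.r_[o[1:],o[0]]);print(s['position'],r.as_matrix()[:,0],s['grip_width'])
print('knob in tool',r.inv().apply(np.array([.5772,.228,.141])-s['position']),'end',r.inv().apply(np.array([.651,.211,.141])-s['position']))
w=model('wrist');W=viewer.camera('wrist')[:,:,::-1];c=blob(W,'yellow',(150,100,500,480))[1];print(c,proj(w,[.5772,.228,.141]))
cv2.imwrite('pics/w11.png',W)
E
```

```text
t: 26.6
position: [0.5035, 0.249, 0.228]
orientation: [-0.007, 0.111, 0.994, 0.001]
contact_force: [-0.7, 1.0, -0.8]
grip_width: 0.001
grasp_force: 0.0
t: 27.02
position: [0.5035, 0.2438, 0.1206]
orientation: [-0.008, 0.113, 0.994, -0.0]
contact_force: [-0.6, -0.1, 1.2]
grip_width: 0.002
grasp_force: 0.0
[0.5035 0.2438 0.1206] [-0.9741  0.2255  0.0158] 0.002373350102453132
knob in tool [-0.0751  0.0011 -0.0216] end [-0.1508  0.0012 -0.0228]Traceback (most recent call last):
  File "<stdin>", line 6, in <module>
  File "h.py", line 22, in blob
    n,l,st,c=cv2.connectedComponentsWithStats(k);i=1+np.argmax(st[1:,4]);v,u=np.nonzero(l==i);return np.c_[u,v].astype(float),c[i]
                                                     ~~~~~~~~~^^^^^^^^^^
    return _wrapfunc(a, 'argmax', axis=axis, out=out, **kwds)
    return bound(*args, **kwds)
ValueError: attempt to get argmax of an empty sequence
```

```bash
python3 -m creep '[{"xyz":[-0.03,0,-0.001],"roll":0,"fingers":0},{"xyz":[-0.03,0,-0.001],"roll":0,"fingers":0},{"xyz":[-0.03,0,-0.001],"roll":0,"fingers":0},{"xyz":[-0.03,0,-0.001],"roll":0,"fingers":0},{"xyz":[-0.03,0,-0.001],"roll":0,"fingers":0},{"xyz":[-0.03,0,-0.001],"roll":0,"fingers":0},{"xyz":[-0.02,0,0],"roll":0,"fingers":0},{"xyz":[-0.02,0,0],"roll":0,"fingers":0},{"xyz":[0,0,0],"roll":0,"fingers":0}]'; python3 -m creep '[{"xyz":[-0.01,0,0],"roll":0,"fingers":0},{"xyz":[0,0,0],"roll":0,"fingers":0}]'; python3 -m creep '[{"xyz":[-0.01,0,0],"roll":0,"fingers":0},{"xyz":[0,0,0],"roll":0,"fingers":0}]'
```

```text
t: 27.82
position: [0.6157, 0.219, 0.1275]
orientation: [-0.003, 0.114, 0.993, 0.001]
contact_force: [-0.1, -0.0, 0.2]
grip_width: -0.002
grasp_force: 0.0
t: 27.98
position: [0.6187, 0.2185, 0.1262]
orientation: [-0.004, 0.114, 0.994, 0.001]
contact_force: [-1.0, -0.1, 0.2]
grip_width: 0.0
grasp_force: 0.0
t: 28.15
position: [0.623, 0.2174, 0.125]
orientation: [-0.005, 0.113, 0.994, 0.001]
contact_force: [-0.0, 0.9, 0.1]
grip_width: 0.003
grasp_force: 0.1
```

```bash
python3 -m creep '[{"xyz":[-0.008,0,0],"roll":0,"fingers":0},{"xyz":[0,0,0],"roll":0,"fingers":0}]'; python3 -m creep '[{"xyz":[-0.006,0,0],"roll":0,"fingers":0},{"xyz":[0,0,0],"roll":0,"fingers":0}]'
python3 - <<'E'
from h import *
np.set_printoptions(precision=4,suppress=True)
sc,sd=model('scene'),model('side');S=viewer.camera('scene')[:,:,::-1];D=viewer.camera('side')[:,:,::-1]
cv2.imwrite('pics/S12.png',S);cv2.imwrite('pics/D12.png',D)
for n,im,b in (('s',S,(370,195,425,230)),('d',D,(215,245,275,285))):
    try: p,c=blob(im,'yellow',b);print(n,c,len(p))
    except Exception: print(n,'none')
print('exp end',proj(sc,[.651,.211,.141]),proj(sd,[.651,.211,.141]))
E
```

```text
t: 28.32
position: [0.6265, 0.2166, 0.1245]
orientation: [-0.006, 0.113, 0.994, 0.001]
contact_force: [-1.4, 1.0, 1.0]
grip_width: 0.0
grasp_force: 0.9
t: 28.48
position: [0.6271, 0.2166, 0.1243]
orientation: [-0.008, 0.113, 0.994, 0.001]
contact_force: [-13.3, 1.7, 6.2]
grip_width: 0.0
grasp_force: 6.8
s [400.  222.5] 42
d [227.5 257. ] 2
exp end [[400.5673 222.1434]] [[228.6274 252.0331]]
```

```bash
python3 -m creep '[{"xyz":[0.01,0,0],"roll":0,"fingers":0},{"xyz":[0.05,0,0],"roll":0,"fingers":0},{"xyz":[0.06,0,0],"roll":0,"fingers":0},{"xyz":[0.06,0,-0.04],"roll":0,"fingers":0},{"xyz":[0.04,0,-0.07],"roll":0,"fingers":0},{"xyz":[0,0,-0.08],"roll":0,"fingers":0},{"xyz":[0,0,-0.08],"roll":0,"fingers":0},{"xyz":[0,0,0],"roll":0,"fingers":0}]'
python3 - <<'E'
from h import *
np.set_printoptions(precision=4,suppress=True)
sc,sd=model('scene'),model('side');S=viewer.camera('scene')[:,:,::-1].copy();D=viewer.camera('side')[:,:,::-1].copy()
a=blob(S,'yellow',(370,195,425,235))[1];b=blob(D,'yellow',(215,240,275,285))[1]
print('knob',a,b,*tri((sc,a),(sd,b)))
c2=blob(S,'red',(310,255,365,300))[1];c3=blob(D,'red',(270,205,325,245))[1];print('bar',*tri((sc,c2),(sd,c3)))
cv2.imwrite('pics/m13.png',np.hstack([cv2.resize(S[170:350,230:450],(400,327)),cv2.resize(D[150:350,180:400],(360,327))]))
E
```

```text
t: 29.25
position: [0.5259, 0.241, 0.2698]
orientation: [0.001, 0.113, 0.994, 0.002]
contact_force: [1.1, -0.1, 0.5]
grip_width: -0.001
grasp_force: 0.0
knob [399.9412 223.2353] [229.2892 252.506 ] [0.6506 0.2092 0.1382] [np.float64(0.2), np.float64(0.2)]
bar [ 0.6069 -0.0238  0.0784] [np.float64(2.1), np.float64(2.1)]
```

View pics/m13.png

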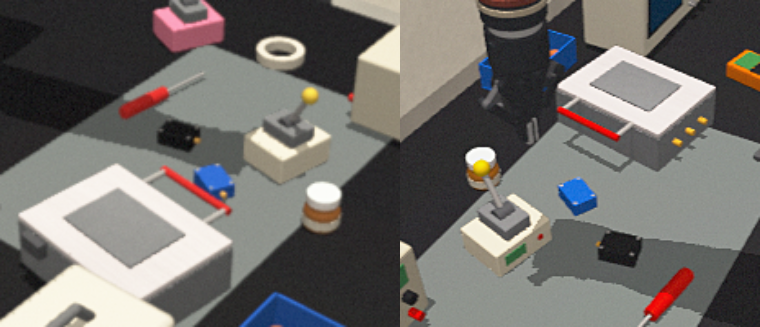

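The pictures show the lid flush and shut, the switch fully over (knob 74 mm beyond its off position), bystanders in place and the gripper clear.

```bash
python3 -c "
from station import ticket
print(ticket.finish_job())"
```

```text
the job is handed in; nothing more can be done
None
```

I set the blue module upright on the green pad (about 4 mm off centre by my measurement), lowered the lid gently until it was shut, then pushed the switch fully over, and handed the job in at about 29 s.

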